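# Work the worn combination bolt on the tool case

## Task

Unlock the tool case: its combination bolt is coded 4 on the dial next to the staple and 9 on the other dial, and has to be drawn out of the staple, all the way to the end of its travel. The lock is worn and each dial lets the bolt pass a little to one side of its figure, so keep a light pull of about 8 newtons on the bolt by the dial in hand while you work that dial slowly across its figure until you feel the bolt give; never force the bolt or a dial against the lock with more than 25 newtons. Leave the spanner, tape roll and parts bin where they are, and let go at the end.

Things in the scene. Friction and masses are not known exactly. Their poses are not given: they have to be found in the camera images.
- case: Grey moulded tool case, shut, held fast on the bench: 240 mm (its x) by 380 mm (its y) by 130 mm high. Origin: centre of its underside; x points from its front (handle, catches) to its rear, z up. The lock is screwed on the lid near the front edge.
- guide: Steel guide of the bolt, fixed on the lid: plate 84 mm (x) by 176 mm (y), side rails 19 mm high. Axes as the case's. Origin: on the lid's top face (130 mm above the bench), under the bolt's centre when locked. Two hidden fence pins in it meet the dials' wheels at 22 mm radius; a pin in its gate also holds that dial from turning, so do not twist on once the bolt has given.
- staple (a point): Steel loop, 28 mm wide and 36 mm high, standing on the lid at the -y end of the lock. This point: middle of its opening, 85 mm to -y of the guide's origin. The bolt's pin passes through it.
- bolt: Sliding dark block 61 mm (x) by 136 mm (y), top face 34 mm above its origin; a 10 mm pin out of its -y end passes the staple; two dials on top. Slides only along y of the guide, unsprung, about 2 N friction, stays where left. Its y in the guide's frame: 0 locked, 24 mm at the end (drawn). Blocked rigidly at 1.5 mm until dial_a is right, then at 8.5 mm until dial_b is right.
- dial_a: Dial next to the staple, 34 mm to -y of the bolt's centre, code 4. Knob turning about vertical z, stiff (0.05 N m), no clicks or stops; a 29 x 11 mm grip bar, from 4 to 24 mm above the bolt's top face, on a 33 mm disc. Origin: on the axis at the bolt's top face; x along the bar to its pointed end. Starts 17 to 67 degrees anticlockwise (from above) of its figure.
- pointer_a (a point): Pointed end of dial_a's bar, marked by a dark line on top, 18.5 mm from the axis, 24 mm above the bolt's top face. It shows the figure. Within about 5 degrees of the right spot the wheel's gate lets the bolt pass; at 5 to 8 degrees it may start to give and catch. Through wear that spot lies 8 to 17 degrees off the figure, to one side or the other.
- figure_a (a point): The figure 4 of dial_a, marked on the bolt's top face 24.6 mm from the dial's axis. Figures 0 to 9 stand around each dial at 36 degree steps, clockwise seen from above, 0 towards +x of the bolt (the case's rear); so 4 lies 144 degrees clockwise from +x.
- dial_b: Dial away from the staple, 34 mm to +y of the bolt's centre, code 9. Same make, size, axes and figures as dial_a. Starts 34 to 78 degrees clockwise (from above) of its figure.
- pointer_b (a point): Pointed end of dial_b's bar, as pointer_a. Its right spot, where dial_b's wheel lets the bolt pass, also lies 8 to 17 degrees to one side or the other of its figure.
- figure_b (a point): The figure 9 of dial_b, marked on the bolt's top face 24.6 mm from the dial's axis, 36 degrees anticlockwise from the bolt's +x.
- spanner: Bystander: steel spanner, 170 mm, lying along y on the lid behind the lock. Leave it.
- tape_roll: Bystander: roll of foil tape, 96 mm across, 50 mm high, flat on the bench to the -y side of the case. Leave it.
- parts_bin: Bystander: blue open parts bin, 150 x 100 x 60 mm, on the bench to the +y side of the case. Leave it.

How it is judged:
By the outcome, as a careful person would: the job done as asked, in the order asked, and still so for the second after the job is handed in, with the robot touching nothing.
It also fails if it takes over 61 s, if anything falls off the work surface, if the arm or the gripper's body presses on something with over 40 N, if the wrist force passes 120 N, or if a joint passes its speed limit or range.

## Robot

A 6-joint arm with a two-finger parallel gripper is mounted at the origin on the work surface. World frame = base frame: x ahead of the robot, y to its left, z up, the work surface at z = 0. Lengths are in m, angles in degrees, forces in N, time in s.
With the tool pointing down it reaches from about 0.375 to 0.925 m from the base axis. Payload 5.7 kg.
Tool frame: the origin (TCP) lies on the front face of the gripper's body, between the roots of the fingers; the fingertips stand 73 mm ahead of it and the grasp point (between the pads) lies 54 mm ahead of it; z points along the fingers, y is the line along which they close (so a half turn about z gives the same grasp; the last joint's range is limited). The gripper opens to 85 mm and grips with 20 to 120 N. Pads are 22 mm wide; open, the fingers measure 114 mm over their backs; the gripper's body (76 mm by 85 mm) begins 54 mm behind the grasp point. The pads swing forward as they close: fully open they stand 13 mm farther back than shut.
Start: joints at [-79.59, 20.558, 86.54, -0, 72.909, -6.595], TCP at [0.175, -0.574, 0.304] pointing down, gripper open.
Joint ranges: [-170.27, 170.27], [-57.76, 135], [12.27, 136.19], [-55.21, 235.2], [11.17, 155.16], [-170.74, 170.74]. Speed limits (degrees/s): [136.94, 136.94, 180, 180, 180, 180].

## Interface

Orientations are given as a 3x3 rotation matrix whose columns are the frame's x, y, z axes.
In Python, from workcell import arm, imaging gives the robot as it stands. The module is installed in compiled form; this text tells all that it offers.
- The arm moves only by the shell command python3 -m crank 'ROWS' [FORCE]. ROWS is JSON, a list of rows, each a list of 5 numbers: the shift along the tool's x, y, z in cm, then the turn about the tool's z in rad, then the opening, from 0 (shut) to 1 (fully open). In form: [[x, y, z, twist, grip], ...]. A call has exactly 5 rows; each row shifts and turns the commanded pose from where the row before left it, along the tool's axes as they then stand; what a row does not reach is not made up. A row lasts 1/12 s, in which the tool goes at most 41.7 mm and 7.16 degrees, less where a joint would pass 70% of its speed; a pose out of reach is approached as far as the arm can. A call is refused whole if a number of a shift passes 4.17 or a number of a turn 0.125, either way. A call with a gripper value outside its range is refused whole. The fingers move at their own pace and stop on an object; FORCE is the grip in N (left out, the last holds). Time passes only in rows, so rows that do not move let the fingers close, or fill a call up. It gives the time, the measured TCP pose, the force, the opening and the grip force at its end, in the units of the state.
- arm.get_state(): the state, without advancing time (a new reading comes with each control period).
- imaging.camera(name): name is "scene" or "top" or "wrist"; returns a dict with "pixels" (480x640x3 uint8, blue, green, red), "z_map" (480x640 float32, m along the optical axis (not along the pixel's ray), 0 where there is no reading), "camera_matrix" (3x3 intrinsics, pixels), "cam_to_world" (4x4, takes a point from camera to world coordinates). Camera axes: x right, y up, looking along -z (the intrinsics and any distortion apply to the point x, -y, -z); pixel columns grow to the right and rows downward; lengths in m; the calibration is good to about 2 mm. A picture is of the moment at which its call begins.
- arm.job_done(): hands the job in; it is judged then, once.
The state is a dict: "t": time; "q": joint angles; "joint_velocities": joint speeds; "tau": joint torques, N m; "tool_pos": TCP position; "tcp_rot": TCP orientation; "force": force on the tool from outside, world axes, zero at the start; "torque": the same for the moment, N m; "width": finger opening in m; "grasp_force": force on a finger pad.
Only numpy, scipy, OpenCV 4.12 (cv2) and the standard library are available. Lean on these libraries where they do the work, as an engineer would, in place of code of your own. Each camera call takes 0.05 s, during which the arm holds its last target. There are 200 camera calls.

## Working session

There is one attempt and no reset: what is moved stays moved. The work goes in short steps, Python scripts to look and compute and a shell command to move; the robot and the scene stay as the last step left them, time stands still between calls to the robot, and variables do not carry over. Pictures are saved under pics/ and viewed, at most 10 in all, crops included, and the job is handed in when it is done.

```bash
mkdir -p pics; cat > h.py <<'E'
import numpy as np, cv2
from workcell import arm, imaging
def shot(n,save=None):
    c=imaging.camera(n)
    if save: cv2.imwrite('pics/'+save,c['pixels'])
    return c
def world(c):
    K=c['camera_matrix'];z=c['z_map'];v,u=np.mgrid[:480,:640]
    p=np.stack([(u-K[0,2])/K[0,0]*z,-(v-K[1,2])/K[1,1]*z,-z,np.ones_like(z)],-1)
    return (p@c['cam_to_world'].T)[...,:3]
E
python3 - <<'E'
from h import *
s=arm.get_state(); print(s)
a=shot('top','top.png'); b=shot('scene')
w=shot('wrist')
np.savez('top.npz',W=world(a),**a)
for c in(a,b,w): print(c['camera_matrix'].round(1).tolist(),c['cam_to_world'].round(3).tolist())
cv2.imwrite('pics/sw.png',cv2.resize(np.hstack([b['pixels'],w['pixels']]),(800,300)))
E
```

```text
{'t': 0.0, 'q': array([-7.95887467e+01,  2.05966454e+01,  8.65996781e+01,  1.04507835e-03,
        7.29089877e+01, -6.59307655e+00]), 'joint_velocities': array([-0.10167015,  0.00498321, -0.04913801,  0.05282747, -0.08063774,
       -0.02952694]), 'tau': array([-2.77903200e-03, -5.27627993e+01, -2.78621686e+01, -3.94112421e-04,
        1.33427596e-02, -1.72769234e-05]), 'tool_pos': array([ 0.17537967, -0.57321485,  0.30306228]), 'tcp_rot': array([[ 9.56284267e-01,  2.92438543e-01, -3.15006503e-04],
       [ 2.92438623e-01, -9.56282580e-01,  1.81091578e-03],
       [ 2.28346342e-04, -1.82387034e-03, -9.99998311e-01]]), 'force': array([-0.20750794,  0.66490216,  0.06161622]), 'torque': array([0.00462602, 0.0067038 , 0.01882777]), 'grasp_force': 0.0, 'width': 0.08584076387285794}
[[567.2, 0.0, 319.8], [0.0, 567.2, 244.8], [0.0, 0.0, 1.0]] [[-0.003, 0.975, -0.221, 0.378], [-1.0, -0.003, 0.0, 0.053], [-0.0, 0.221, 0.975, 1.264], [0.0, 0.0, 0.0, 1.0]]
[[510.1, 0.0, 319.1], [0.0, 510.1, 242.7], [0.0, 0.0, 1.0]] [[-0.678, -0.584, 0.446, 1.12], [0.735, -0.553, 0.394, 0.524], [0.017, 0.595, 0.804, 1.074], [0.0, 0.0, 0.0, 1.0]]
[[366.3, 0.0, 320.1], [0.0, 366.3, 246.1], [0.0, 0.0, 1.0]] [[0.292, 0.903, 0.316, 0.256], [-0.956, 0.276, 0.095, -0.548], [-0.001, -0.33, 0.944, 0.373], [0.0, 0.0, 0.0, 1.0]]
```

View pics/top.png

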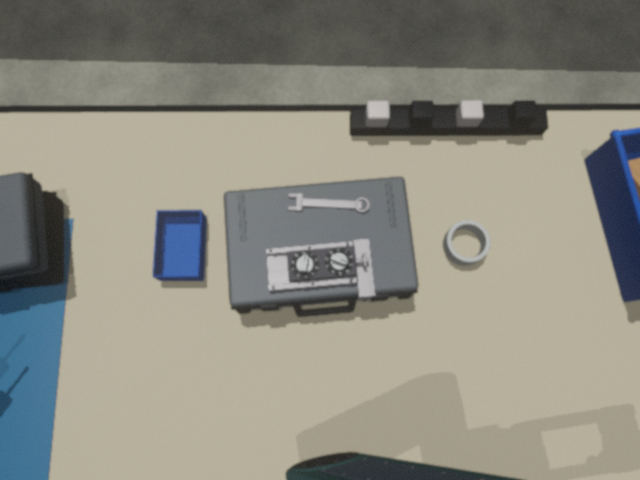

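View pics/sw.png

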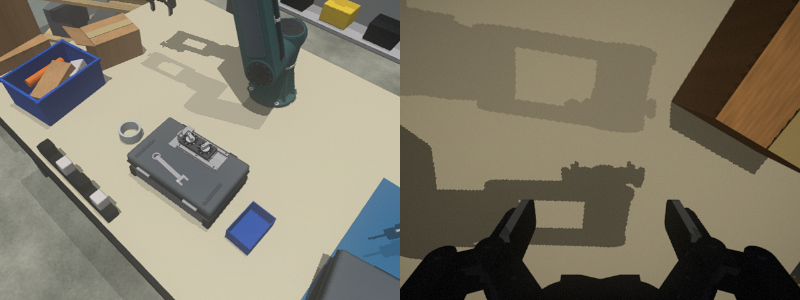

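Top view: case centre about (320,245). The lock has dial_b at (304,264) and dial_a at (339,261), with the staple at (365,263), the bin at (180,245) and the tape at (468,243). Next I measure the case yaw, the dial axes and the bars.

```bash
python3 - <<'E'
from h import *
d=np.load('top.npz');W=d['W'];Z=W[...,2];px=d['pixels']
m=((Z>.115)&(Z<.14)).astype(np.uint8); m[:,:200]=0;m[:,440:]=0;m[:150]=0;m[340:]=0
P=W[m>0][:,:2].astype(np.float32); r=cv2.minAreaRect(P);print('case',r, 'lid z',np.median(Z[m>0]))
for n,(u,v) in dict(b=(304,264),a=(339,261)).items():
    s=np.s_[v-14:v+15,u-16:u+17]; z=Z[s]; print(n,np.percentile(z,[5,50,90,98,100]).round(4))
    k=z>.18; Q=W[s][k]; print(k.sum(),Q.mean(0).round(4)); 
    if k.sum()>4:
        print(cv2.minAreaRect(Q[:,:2].astype(np.float32)))
c=px[230:305,255:385]; cv2.imwrite('pics/crop.png',cv2.resize(c,None,fx=6,fy=6,interpolation=cv2.INTER_CUBIC))
E
```

```text
case ((0.6443231105804443, 0.05448243021965027), (0.2558040916919708, 0.38667213916778564), 5.1604084968566895) lid z 0.13036565134585
b [0.161  0.1653 0.1837 0.1902 1.2641]
101 [0.5853 0.0831 0.1987]
((0.49060580134391785, 0.0735304057598114), (0.22833828628063202, 0.016390789300203323), 6.222524642944336)
a [0.161  0.1651 0.185  0.1904 1.2641]
106 [0.5872 0.0173 0.2185]
((0.48922842741012573, 0.025840312242507935), (0.03189145401120186, 0.22676987946033478), 84.27942657470703)
```

View pics/crop.png

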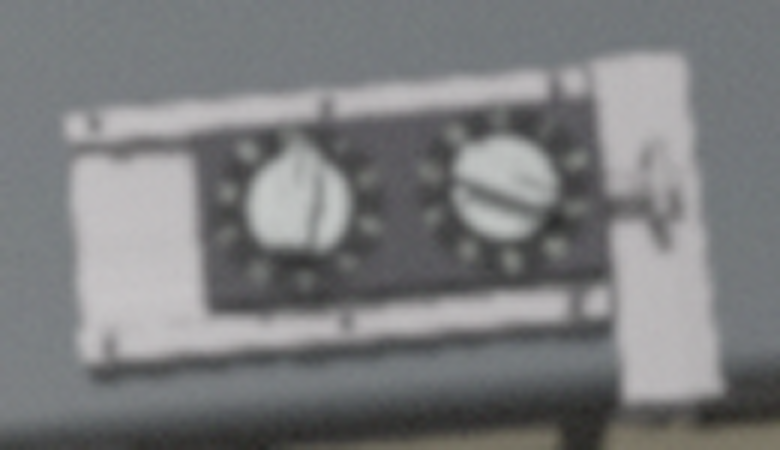

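The crop shows the lock. Dial_b at (300,205) has its line pointing up, and dial_a at (505,190) has its line toward the lower right, near (545,215). I'll go over the lock and use the wrist camera.

```bash
for i in 1 2 3; do python3 -m crank '[[2.9,-2.37,0,0,1],[2.9,-2.37,0,0,1],[2.9,-2.37,0,0,1],[2.9,-2.37,0,0,1],[2.9,-2.37,0,0,1]]' 40 >/dev/null; done
python3 -m crank '[[2.9,-2.37,0,0,1],[2.9,-2.37,0,0,1],[2.9,-2.37,0,0,1],[2.9,-2.37,0,0,1],[2.9,-2.37,0,0,1]]'
python3 -m crank '[[0,0,0,0,0.6],[0,0,0,0,0.6],[0,0,0,0,0.6],[0,0,0,0,0.6],[0,0,0,0,0.6]]'
python3 - <<'E'
from h import *
c=shot('wrist','w1.png');np.savez('w1.npz',W=world(c),**c); s=arm.get_state(); print(s['force'],s['q'])
E
```

```text
t: 1.82
tool_pos: [0.592, 0.051, 0.3037]
tcp_rot: [[0.956, 0.293, -0.0], [0.293, -0.956, 0.0], [-0.0, -0.0, -1.0]]
force: [0.1, -0.9, -0.6]
width: 0.0853
grasp_force: 0.0
t: 2.23
tool_pos: [0.5907, 0.048, 0.3039]
tcp_rot: [[0.957, 0.291, -0.001], [0.291, -0.957, -0.0], [-0.001, -0.0, -1.0]]
force: [0.6, -1.0, -0.5]
width: 0.0514
grasp_force: 0.0
[ 0.16993795 -0.49971613  0.09817715] [-2.02702650e+00  1.99708031e+01  8.74323254e+01 -6.53298918e-03
  7.26176970e+01  7.10590542e+01]
```

View pics/w1.png

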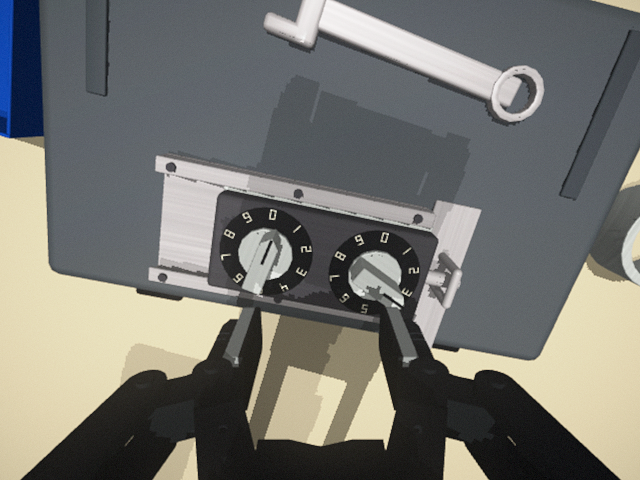

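The wrist view shows both figure rings clearly, with dial_b centred near (266,250) and dial_a near (374,273). Pointer_a (400,302) sits between 3 and 4, and pointer_b (276,235) between 0 and 1. I'll fit the bolt pose to the figures.

```bash
cat > fit.py <<'E'
from h import *
from scipy.optimize import least_squares
def ray(c,uv,z):
    K=c['camera_matrix'];M=c['cam_to_world'];uv=np.atleast_2d(uv).astype(float)
    d=np.c_[(uv[:,0]-K[0,2])/K[0,0],-(uv[:,1]-K[1,2])/K[1,1],-np.ones(len(uv))]@M[:3,:3].T
    o=M[:3,3];return (o+d*((z-o[2])/d[:,2])[:,None])[:,:2]
def R(a): return np.array([[np.cos(a),-np.sin(a)],[np.sin(a),np.cos(a)]])
def fit(c,B,A,z):
    P=[];Q=[]
    for D,y in((B,.034),(A,-.034)):
        for n,uv in D.items():
            t=np.radians(-36*n);P.append([.0246*np.cos(t),y+.0246*np.sin(t)]);Q.append(ray(c,uv,z)[0])
    P=np.array(P);Q=np.array(Q)
    r=least_squares(lambda p:(P@R(p[2]).T*p[3]+p[:2]-Q).ravel(),[.59,.05,.09,1],x_scale=[.01,.01,.1,.1],loss='soft_l1',f_scale=.001)
    return r.x,np.sqrt((r.fun**2).mean())
E
python3 - <<'E'
from fit import *
c=dict(np.load('w1.npz'));W=c['W']
B={0:(272,215),1:(296,229),2:(306,249),3:(301,271),4:(284,288),6:(235,273),7:(226,256),8:(230,234),9:(247,218)}
A={0:(384,238),1:(404,251),2:(414,271),3:(406,292),5:(364,309),6:(345,297),7:(336,279),8:(340,256),9:(359,242)}
z=np.median([np.median(W[v-2:v+3,u-2:u+3,2]) for u,v in [*B.values(),*A.values()]]);print('ztop',z)
p,e=fit(c,B,A,z);print('bolt',p[:2],'yaw',np.degrees(p[2]),'scale',p[3],e)
for n,y,box in(('b',.034,(222,212,312,290)),('a',-.034,(332,236,422,320))):
    ctr=p[:2]+R(p[2])@[0,y];x0,y0,x1,y1=box;w=W[y0:y1,x0:x1].reshape(-1,3)
    k=(abs(w[:,2]-z-.024)<.003)&(np.hypot(*(w[:,:2]-ctr).T)<.022)
    q=w[k]-[*ctr,0];m=q.mean(0);U=np.linalg.svd(q[:,:2]-m[:2])[2][0]
    pr=(q[:,:2])@U;print(n,ctr.round(4),'n',k.sum(),'top z',m[2].round(4),'mean',m[:2].round(4),'axis deg',np.degrees(np.arctan2(U[1],U[0])).round(1),'ext',pr.min().round(4),pr.max().round(4))
im=c['pixels'][205:325,215:465];cv2.imwrite('pics/d1.png',cv2.resize(im,(800,384),interpolation=cv2.INTER_CUBIC))
E
```

```text
ztop 0.1646379586738646
bolt [0.59007738 0.04796345] yaw 4.639319812132476 scale 0.997169536163781 0.0007649941945836243
b [0.5873 0.0819] n 1041 top z 0.1884 mean [ 0.0018 -0.0001] axis deg 171.7 ext -0.0184 0.0158
a [0.5928 0.0141] n 1033 top z 0.1884 mean [0.0014 0.001 ] axis deg -110.1 ext -0.0165 0.0177
```

View pics/d1.png

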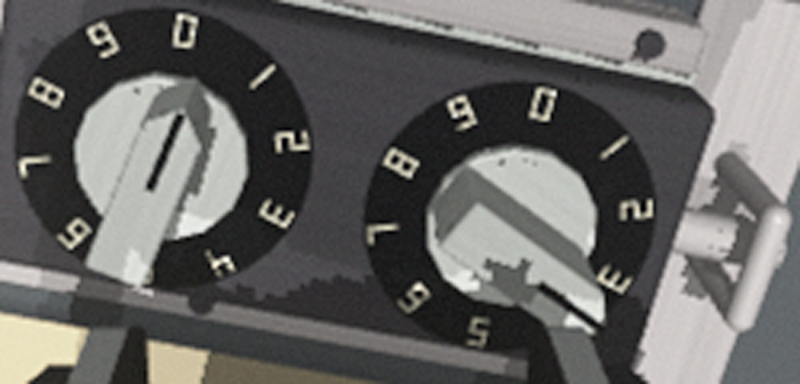

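```bash
python3 -m crank '[[-0.37,1.65,0,0,0.6],[-0.37,1.65,0,0,0.6],[0,0,0.6,-0.0925,0.6],[0,0,0.6,-0.0925,0.6],[0,0,0.6,-0.0925,0.6]]' 60 >/dev/null
python3 -m crank '[[0,0,0.6,-0.0925,0.6],[0,0,0.6,-0.0925,0.6],[0,0,0.6,-0.0925,0.6],[0,0,0.6,-0.0925,0.6],[0,0,0.6,-0.0925,0.6]]' >/dev/null
python3 -m crank '[[0,0,0.6,-0.0925,0.6],[0,0,0.55,-0.0925,0.6],[0,0,0,0,0.6],[0,0,0,0,0.6],[0,0,0,0,0.6]]'
python3 -c "
from h import *
c=shot('wrist','w2.png')"
```

```text
t: 3.53
tool_pos: [0.5941, 0.0149, 0.2449]
tcp_rot: [[0.345, 0.939, 0.001], [0.939, -0.345, 0.0], [0.0, 0.001, -1.0]]
force: [0.2, 0.7, 0.4]
width: 0.0511
grasp_force: 0.0
```

View pics/w2.png

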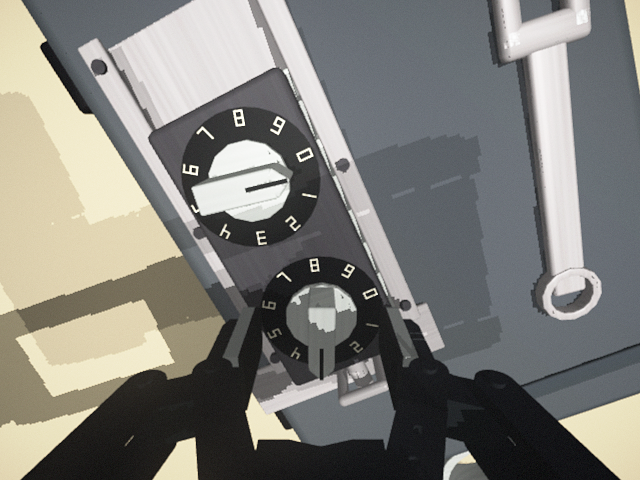

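The bar of dial_a (320,330) lies centred between the open fingers and in line with the tool x axis, so I close.

```bash
python3 -m crank '[[0,0,0,0,0.1],[0,0,0,0,0],[0,0,0,0,0],[0,0,0,0,0],[0,0,0,0,0]]' 60; python3 -m crank '[[0,0,0,0,0],[0,0,0,0,0],[0,0,0,0,0],[0,0,0,0,0],[0,0,0,0,0]]'; python3 -c "
from h import *
s=arm.get_state();print(s['tool_pos'],s['torque'],s['force'])"
```

```text
t: 4.0
tool_pos: [0.5945, 0.0154, 0.2449]
tcp_rot: [[0.342, 0.94, 0.001], [0.94, -0.342, -0.0], [0.0, 0.001, -1.0]]
force: [0.5, -0.5, 2.4]
width: 0.0097
grasp_force: 61.0
t: 4.42
tool_pos: [0.5945, 0.0154, 0.2449]
tcp_rot: [[0.342, 0.94, 0.001], [0.94, -0.342, 0.0], [0.0, 0.001, -1.0]]
force: [0.5, -0.4, 4.9]
width: 0.0095
grasp_force: 61.4
[0.5945082  0.01540031 0.24485179] [ 0.00302512 -0.19023241 -0.03424083] [ 0.54914159 -0.41699337  4.91444815]
```

```bash
python3 -m crank '[[0.045,-0.021,0,0,0],[0.045,-0.021,0,0,0],[0.045,-0.021,0,0,0],[0,0,0,0,0],[0,0,0,0,0]]'|egrep 'pos|force'; python3 -m crank '[[0.045,-0.021,0,0,0],[0,0,0,0,0],[0,0,0,0,0],[0,0,0,0,0],[0,0,0,0,0]]'|egrep 'pos|force'
```

```text
tool_pos: [0.5944, 0.0165, 0.2448]
force: [1.2, -1.4, 5.7]
grasp_force: 61.4
tool_pos: [0.5944, 0.017, 0.2449]
force: [1.3, -1.8, 5.2]
grasp_force: 61.4
```

```bash
for i in 1; do python3 -m crank '[[0.045,-0.021,0,0,0],[0,0,0,0,0],[0,0,0,0,0],[0,0,0,0,0],[0,0,0,0,0]]'|egrep 'pos|^force'; python3 -m crank '[[0.045,-0.021,0,0,0],[0,0,0,0,0],[0,0,0,0,0],[0,0,0,0,0],[0,0,0,0,0]]'|egrep 'pos|^force'; done
```

```text
tool_pos: [0.5943, 0.0171, 0.2449]
force: [2.1, -3.4, 5.4]
tool_pos: [0.5943, 0.0173, 0.2448]
force: [1.5, -4.7, 4.8]
```

```bash
python3 -m crank '[[0.045,-0.021,0,0,0],[0.045,-0.021,0,0,0],[0,0,0,0.02,0],[0,0,0,0.02,0],[0,0,0,0.02,0]]'|egrep 'pos|^force'; python3 -m crank '[[0,0,0,0.02,0],[0,0,0,0.02,0],[0,0,0,0.02,0],[0,0,0,0.02,0],[0,0,0,0,0]]'|egrep 'pos|rot|^force'; python3 -c "
from h import *
s=arm.get_state();print(s['torque'])"
```

```text
tool_pos: [0.5944, 0.0176, 0.2448]
force: [1.8, -7.2, 4.7]
tool_pos: [0.5945, 0.0175, 0.2449]
tcp_rot: [[0.47, 0.883, 0.002], [0.883, -0.47, -0.004], [-0.002, 0.003, -1.0]]
force: [2.2, -7.2, 4.9]
[-1.34521229 -0.27928098 -0.0389686 ]
```

```bash
python3 -m crank '[[0,0,0,0.02,0],[0,0,0,0.02,0],[0,0,0,0.02,0],[0,0,0,0.02,0],[0,0,0,0,0]]'|egrep 'pos|rot|^force'
```

```text
tool_pos: [0.5945, 0.0175, 0.2448]
tcp_rot: [[0.539, 0.842, 0.002], [0.842, -0.539, -0.004], [-0.002, 0.003, -1.0]]
force: [2.0, -6.4, 4.4]
```

```bash
python3 -m crank '[[0,0,0,0.02,0],[0,0,0,0.02,0],[0,0,0,0.02,0],[0,0,0,0,0],[0,0,0,0,0]]'|egrep 'pos|rot|^force'
```

```text
tool_pos: [0.5945, 0.0175, 0.2449]
tcp_rot: [[0.588, 0.809, 0.002], [0.809, -0.588, -0.004], [-0.002, 0.004, -1.0]]
force: [1.1, -7.7, 3.7]
```

```bash
python3 -m crank '[[0,0,0,0.02,0],[0,0,0,0.02,0],[0,0,0,0.02,0],[0,0,0,0,0],[0,0,0,0,0]]'|egrep 'pos|rot|^force'
```

```text
tool_pos: [0.5946, 0.0174, 0.2449]
tcp_rot: [[0.636, 0.772, 0.002], [0.772, -0.636, -0.004], [-0.002, 0.004, -1.0]]
force: [1.8, -7.3, 3.8]
```

```bash
python3 -m crank '[[0,0,0,0.02,0],[0,0,0,0.02,0],[0,0,0,0.02,0],[0,0,0,0,0],[0,0,0,0,0]]'|egrep 'pos|rot|^force'
```

```text
tool_pos: [0.5947, 0.0174, 0.2449]
tcp_rot: [[0.681, 0.733, 0.002], [0.733, -0.681, -0.004], [-0.001, 0.004, -1.0]]
force: [1.9, -7.8, 3.8]
```

```bash
python3 -m crank '[[0,0,0,0.02,0],[0,0,0,0.02,0],[0,0,0,0.02,0],[0,0,0,0.02,0],[0,0,0,0,0]]'|egrep 'pos|rot|^force'
```

```text
tool_pos: [0.5947, 0.0174, 0.2449]
tcp_rot: [[0.738, 0.675, 0.002], [0.675, -0.738, -0.004], [-0.001, 0.004, -1.0]]
force: [2.9, -7.3, 3.6]
```

```bash
python3 -m crank '[[0,0,0,0.02,0],[0,0,0,0.02,0],[0,0,0,0.02,0],[0,0,0,0.02,0],[0,0,0,0,0]]'|egrep 'pos|rot|^force'
```

```text
tool_pos: [0.5947, 0.0178, 0.2449]
tcp_rot: [[0.789, 0.614, 0.002], [0.614, -0.789, -0.003], [0.0, 0.004, -1.0]]
force: [2.6, -6.2, 3.8]
```

```bash
python3 -m crank '[[0,0,0,0.02,0],[0,0,0,0.02,0],[0,0,0,0,0],[0,0,0,0,0],[0,0,0,0,0]]'|egrep 'pos|rot|^force'
```

```text
tool_pos: [0.5946, 0.0186, 0.2449]
tcp_rot: [[0.812, 0.583, 0.002], [0.583, -0.812, -0.001], [0.001, 0.002, -1.0]]
force: [2.5, -4.6, 3.3]
```

```bash
python3 -m crank '[[0.026,-0.043,0,0.02,0],[0.026,-0.043,0,0.02,0],[0,0,0,0,0],[0,0,0,0,0],[0,0,0,0,0]]'|egrep 'pos|rot|^force'
```

```text
tool_pos: [0.5945, 0.0204, 0.2449]
tcp_rot: [[0.835, 0.55, 0.002], [0.55, -0.835, 0.0], [0.002, 0.001, -1.0]]
force: [5.3, -2.8, 5.3]
```

```bash
python3 -m crank '[[0.024,-0.044,0,0,0],[0.024,-0.044,0,0,0],[0.024,-0.044,0,0,0],[0,0,0,0,0],[0,0,0,0,0]]'|egrep 'pos|rot|^force'
```

```text
tool_pos: [0.5943, 0.0222, 0.2448]
tcp_rot: [[0.835, 0.55, 0.002], [0.55, -0.835, 0.0], [0.002, 0.001, -1.0]]
force: [4.9, -2.2, 5.2]
```

```bash
python3 -m crank '[[0.024,-0.044,0,0,0],[0.024,-0.044,0,0,0],[0.024,-0.044,0,0,0],[0,0,0,0,0],[0,0,0,0,0]]'|egrep 'pos|rot|^force'
```

```text
tool_pos: [0.5942, 0.0234, 0.2449]
tcp_rot: [[0.835, 0.55, 0.002], [0.55, -0.835, 0.0], [0.002, 0.001, -1.0]]
force: [4.6, -1.9, 5.5]
```

```bash
python3 -m crank '[[0.024,-0.044,0,0,0],[0.024,-0.044,0,0,0],[0.024,-0.044,0,0,0],[0,0,0,0,0],[0,0,0,0,0]]'|egrep 'pos|rot|^force'; python3 -c "
from h import *
s=arm.get_state();print(s['t'],s['torque'],s['q'])"
```

```text
tool_pos: [0.5942, 0.0239, 0.2448]
tcp_rot: [[0.835, 0.55, 0.002], [0.55, -0.835, -0.002], [0.001, 0.003, -1.0]]
force: [4.5, -6.5, 4.8]
11.5 [-0.99390466 -0.81256041 -0.01271615] [-4.2996558  23.37821661 91.21701249 -0.10891206 65.27532542 52.36518537]
```

```bash
python3 -m crank '[[-0.06,0.11,0,0,0],[0,0,0,0,0.5],[0,0,0,0,0.5],[0,0,0,0,0.5],[0,0,0,0,0.5]]'|egrep 'pos|width|^force'; python3 -m crank '[[0,0,-1.2,0,0.5],[0,0,-1.2,0,0.5],[0,0,-1.2,0,0.5],[0,0,-1.2,0,0.5],[0,0,0,0,0.5]]'|egrep 'pos|width|^force'; python3 -m crank '[[0,0,0,0.12,0.5],[0,0,0,0.12,0.5],[0,0,0,0.12,0.5],[0,0,0,0.12,0.5],[0,0,0,0.12,0.5]]' |grep time; python3 -m crank '[[0,0,0,0.12,0.5],[0,0,0,0,0.5],[0,0,0,0,0.5],[0,0,0,0,0.5],[0,0,0,0,0.5]]'
python3 -c "
from h import *
c=shot('wrist','w3.png');np.savez('w3.npz',W=world(c),**c)"
```

```text
tool_pos: [0.592, 0.0241, 0.2434]
force: [0.3, 0.8, 0.2]
width: 0.0428
tool_pos: [0.594, 0.0238, 0.2943]
force: [0.3, -0.2, -0.0]
width: 0.0429
t: 13.17
tool_pos: [0.5932, 0.0237, 0.2921]
tcp_rot: [[0.991, -0.135, -0.001], [-0.135, -0.991, 0.0], [-0.001, -0.0, -1.0]]
force: [1.1, -0.4, 0.6]
width: 0.0425
grasp_force: 0.0
```

View pics/w3.png

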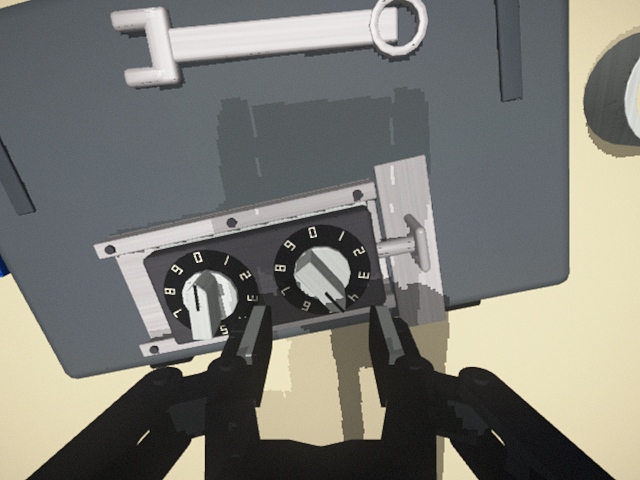

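Dial_a has turned to just past 4 at (340,303), the bolt has shifted left, and bar_b (205,300) is still aligned with the tool x axis. I move over dial_b and grip it.

```bash
python3 -m crank '[[-0.46,-2.22,0,0.005,0.5],[-0.46,-2.22,0,0,0.5],[-0.46,-2.22,0,0,0.5],[0,0,0,0,0.5],[0,0,1.2,0,0.5]]'|egrep 'pos|^force'; python3 -m crank '[[0,0,1.2,0,0.5],[0,0,1.2,0,0.5],[0,0,1.1,0,0.5],[0,0,0,0,0.5],[0,0,0,0,0.5]]'|egrep 'pos|^force'
python3 -m crank '[[0,0,0,0,0.2],[0,0,0,0,0.1],[0,0,0,0,0],[0,0,0,0,0],[0,0,0,0,0]]' 60|egrep 'pos|^force|width';python3 -m crank '[[0,0,0,0,0],[0,0,0,0,0],[0,0,0,0,0],[0,0,0,0,0],[0,0,0,0,0]]'
```

```text
tool_pos: [0.5903, 0.0927, 0.2825]
force: [0.6, -0.1, -0.2]
tool_pos: [0.5887, 0.0912, 0.2448]
force: [0.2, -0.1, 0.6]
tool_pos: [0.5895, 0.0907, 0.2465]
force: [-1.2, -5.3, 6.6]
width: 0.0087
t: 14.88
tool_pos: [0.5895, 0.0907, 0.2465]
tcp_rot: [[0.99, -0.143, 0.001], [-0.143, -0.99, -0.001], [0.002, 0.001, -1.0]]
force: [-1.4, -4.4, 5.6]
width: 0.0095
grasp_force: 62.0
```

```bash
python3 -m crank '[[-0.022,-0.098,-0.1,0,0],[0,0,0,-0.03,0],[0,0,0,-0.03,0],[0,0,0,-0.03,0],[0,0,0,0,0]]'|egrep 'pos|rot|^force';python3 -m crank '[[0,0,0,-0.03,0],[0,0,0,-0.03,0],[0,0,0,-0.03,0],[0,0,0,-0.03,0],[0,0,0,0,0]]'|egrep 'pos|rot|^force'
```

```text
tool_pos: [0.5895, 0.0912, 0.2466]
tcp_rot: [[0.999, -0.052, 0.001], [-0.052, -0.999, -0.002], [0.001, 0.002, -1.0]]
force: [1.1, -7.0, -0.6]
tool_pos: [0.5895, 0.0913, 0.2466]
tcp_rot: [[0.998, 0.068, 0.001], [0.068, -0.998, -0.002], [0.001, 0.002, -1.0]]
force: [1.0, -6.3, 0.3]
```

```bash
python3 -m crank '[[0,-0.04,0,-0.03,0],[0,0,0,-0.03,0],[0,0,0,-0.03,0],[0,0,0,-0.03,0],[0,0,0,0,0]]'|egrep 'pos|rot|^force'
```

```text
tool_pos: [0.5894, 0.0916, 0.2465]
tcp_rot: [[0.982, 0.187, 0.001], [0.187, -0.982, -0.002], [0.001, 0.002, -1.0]]
force: [0.6, -7.2, -0.6]
```

```bash
python3 -m crank '[[0,0,0,-0.02,0],[0,0,0,-0.02,0],[0,0,0,-0.02,0],[0,0,0,-0.02,0],[0,0,0,0,0]]'|egrep 'pos|rot|^force'
```

```text
tool_pos: [0.5894, 0.0917, 0.2465]
tcp_rot: [[0.964, 0.265, 0.001], [0.265, -0.964, -0.002], [0.0, 0.002, -1.0]]
force: [0.8, -6.3, -0.2]
```

```bash
python3 -m crank '[[0,0,0,-0.02,0],[0,0,0,-0.02,0],[0,0,0,-0.02,0],[0,0,0,0,0],[0,0,0,0,0]]'|egrep 'pos|rot|^force'
```

```text
tool_pos: [0.5893, 0.0922, 0.2465]
tcp_rot: [[0.947, 0.321, 0.001], [0.321, -0.947, -0.001], [0.0, 0.001, -1.0]]
force: [0.9, -5.6, -0.1]
```

```bash
python3 -m crank '[[0.01,-0.04,0,-0.02,0],[0,0,0,-0.02,0],[0,0,0,0,0],[0,0,0,0,0],[0,0,0,0,0]]'|egrep 'pos|rot|^force'
```

```text
tool_pos: [0.5892, 0.093, 0.2466]
tcp_rot: [[0.934, 0.358, 0.001], [0.358, -0.934, -0.0], [0.0, 0.001, -1.0]]
force: [1.2, -5.0, -0.4]
```

```bash
python3 -m crank '[[0.015,-0.05,0,-0.02,0],[0.015,-0.05,0,-0.02,0],[0,0,0,0,0],[0,0,0,0,0],[0,0,0,0,0]]'|egrep 'pos|rot|^force'
```

```text
tool_pos: [0.5891, 0.0946, 0.2465]
tcp_rot: [[0.919, 0.395, 0.0], [0.395, -0.919, 0.0], [0.001, -0.0, -1.0]]
force: [0.9, -2.6, -0.1]
```

```bash
python3 -m crank '[[0.016,-0.047,0,0,0],[0.016,-0.047,0,0,0],[0.016,-0.047,0,0,0],[0.016,-0.047,0,0,0],[0,0,0,0,0]]'|egrep 'pos|^force'
```

```text
tool_pos: [0.5889, 0.0967, 0.2465]
force: [1.6, -1.1, 0.2]
```

```bash
python3 -m crank '[[0.048,-0.142,0,0,0],[0.048,-0.142,0,0,0],[0.048,-0.142,0,0,0],[0.048,-0.142,0,0,0],[0,0,0,0,0]]'|egrep 'pos|^force'
```

```text
tool_pos: [0.5883, 0.1029, 0.2465]
force: [2.1, -1.0, 1.9]
```

```bash
python3 -m crank '[[0.032,-0.095,0,0,0],[0.032,-0.095,0,0,0],[0.032,-0.095,0,0,0],[0,0,0,0,0],[0,0,0,0,0]]'|egrep 'pos|^force'
```

```text
tool_pos: [0.5881, 0.1055, 0.2465]
force: [2.4, -1.1, 2.1]
```

```bash
python3 -m crank '[[0.032,-0.095,0,0,0],[0.016,-0.047,0,0,0],[0.016,-0.047,0,0,0],[0,0,0,0,0],[0,0,0,0,0]]'|egrep 'pos|^force'
```

```text
tool_pos: [0.588, 0.1069, 0.2465]
force: [3.1, -4.2, 1.7]
```

```bash
python3 -m crank '[[0.016,-0.047,0,0,0],[0.016,-0.047,0,0,0],[0,0,0,0,0],[0,0,0,0,0],[0,0,0,0,0]]'|egrep 'pos|^force'
```

```text
tool_pos: [0.588, 0.1071, 0.2465]
force: [1.8, -7.0, 2.6]
```

```bash
python3 -m crank '[[-0.032,0.095,0,0,0],[0,0,0,0,0.5],[0,0,0,0,0.5],[0,0,0,0,0.5],[0,0,0,0,0.5]]'|egrep 'pos|width|^force'; python3 -m crank '[[0,0,-1.5,0,0.5],[0,0,-1.5,0,0.5],[0,0,-1.5,0,0.5],[0,0,-1.5,0,0.5],[0,0,-1.5,0,0.5]]' |grep pos;  python3 -m crank '[[0,0,0,0,0.5],[0,0,0,0,0.5],[0,0,0,0,0.5],[0,0,0,0,0.5],[0,0,0,0,0.5]]'
python3 -c "
from h import *
c=shot('wrist','w4.png');np.savez('w4.npz',W=world(c),**c)"
```

```text
tool_pos: [0.5871, 0.1078, 0.246]
force: [0.0, -0.0, 1.4]
width: 0.043
tool_pos: [0.5873, 0.1076, 0.3219]
t: 21.13
tool_pos: [0.5872, 0.1073, 0.3202]
tcp_rot: [[0.918, 0.396, -0.002], [0.396, -0.918, 0.0], [-0.002, -0.001, -1.0]]
force: [0.2, -0.4, 0.7]
width: 0.0428
grasp_force: 0.0
```

View pics/w4.png

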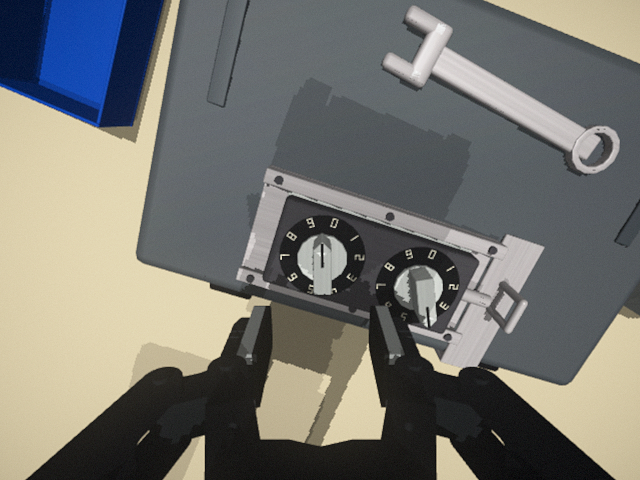

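Both dials are free of the gripper and the bolt has moved left. Pin end about (490,300), staple about (507,307). I'll check the travel by refitting the figures.

```bash
python3 - <<'E'
from fit import *
c=dict(np.load('w4.npz'))
B={0:(334,224),1:(355,238),2:(359,258),3:(351,277),8:(292,238),9:(311,223),7:(285,257)}
A={0:(432,255),1:(452,267),2:(455,286),3:(446,304),9:(409,254),8:(390,268),7:(382,287)}
p,e=fit(c,B,A,.1646);print(p,e,np.degrees(p[2]));y=np.array([-np.sin(.081),np.cos(.081)])
print('travel',(p[:2]-[.59008,.04796])@y)
im=c['pixels'][200:370,230:550];cv2.imwrite('pics/d4.png',cv2.resize(im,(800,425),interpolation=cv2.INTER_CUBIC))
E
```

```text
[0.58807062 0.07117933 0.09700502 1.00327601] 0.0005852026967962125 5.557978411479862
travel 0.023305783375805994
```

View pics/d4.png

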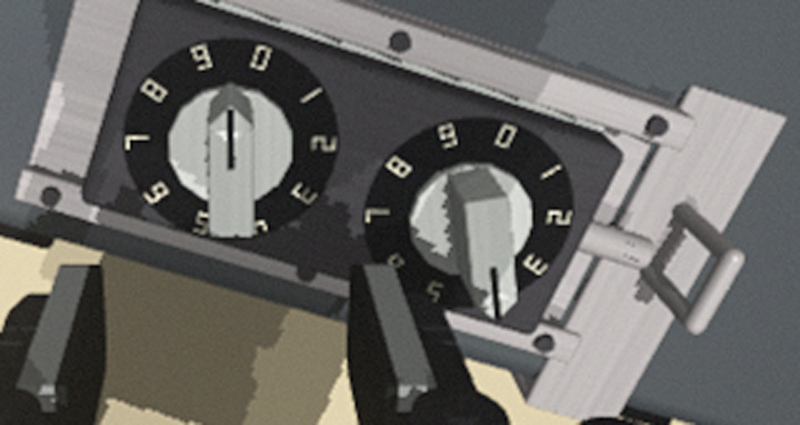

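Vision gives a travel of 23.3 mm (±1). The arm felt a hard stop 15.5 mm beyond the 8.5 mm block, which is 24 mm. The pin is out of the staple, so I hand in.

```bash
python3 -c "
from workcell import arm
print(arm.job_done())"
```

```text
the job is handed in; nothing more can be done
None
```

The bolt is drawn to its end stop at about 24 mm and out of the staple, both dials passed under a light pull (measured force stayed under 10 N), the gripper has let go, and the job is handed in at about 21 s with no verdict returned.

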